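# Weigh a clay vase on the studio balance

### The arm

A 6-joint arm with a two-finger parallel gripper is mounted at the origin on the work surface. World frame = base frame: x ahead of the robot, y to its left, z up, the work surface at z = 0. Lengths are in mm, angles in rad, forces in N, time in s.
With the tool pointing down it reaches from about 325 to 775 mm from the base axis. Payload 5.5 kg.
Tool frame: the origin (TCP) lies midway between the tips of the shut fingers; the grasp point (between the pads) lies 19 mm behind it; z points along the fingers, y is the line along which they close (so a half turn about z gives the same grasp; the last joint's range is limited). The gripper opens to 88 mm and grips with 3 to 60 N. Pads are 20 mm wide; open, the fingers measure 115 mm over their backs; the gripper's body (75 mm by 178 mm) begins 61 mm behind the grasp point.
Start: joints at [1.119, 0.091, 1.231, -0, 1.82, -0.057], TCP at [230.78, 553.856, 197.931] pointing down, gripper open.
Joint ranges: [-2.87, 2.87], [-0.86, 2.18], [0.17, 2.46], [-1.51, 4.65], [0.06, 2.69], [-2.65, 2.65]. Speed limits (rad/s): [2.57, 2.57, 3.01, 3.14, 3.14, 3.14].

### API

Orientations are given as [roll, pitch, yaw] about the fixed x, y, z axes, in that order (R = Rz(yaw) Ry(pitch) Rx(roll)).
In Python, from bench import ctrl gives the robot as it stands.
- The arm moves only by the shell command python3 -m inch 'ROWS' [FORCE]. ROWS is JSON, a list of rows, each a list of 7 numbers: the shift along the world's x, y, z in m, then the turn, a rotation vector about the world's x, y, z in rad, then the gripper command: -1 is fully open, 1 is shut, values between are in proportion. A call has 1 to 10 rows; each row is the pose to reach, as a shift and turn from the pose commanded when the call began; what a row does not reach only later rows make up. A row lasts 1/8 s, in which the tool goes at most 62.5 mm and 10.7 degrees, less where a joint would pass 70% of its speed; a pose out of reach is approached as far as the arm can. A call with a gripper value outside its range is refused whole. The fingers move at their own pace and stop on an object; FORCE is the grip in N (left out, the last holds). Time passes only in rows, so rows that repeat a pose let the fingers close. It gives the time, the measured TCP pose, the force, the opening and the grip force at its end, in the units of the state.
- ctrl.sense(): the state, without advancing time (a new reading comes with each control period).
- ctrl.camera(name): name is "scene" or "top" or "wrist"; returns (picture, depth): 400x640x3 uint8, blue, green, red; 400x640 float32, mm along the optical axis (not along the pixel's ray), 0 where there is no reading.
- ctrl.calibration(name): a dict with "K" (3x3 intrinsics, pixels), "D" ([k1, k2, p1, p2, k3] as OpenCV has them; the pictures are not rectified), "world_from_camera" (4x4, takes a point from camera to world coordinates); the wrist camera has in their place "tool_from_camera" (4x4, takes a point from camera to tool coordinates, whose origin is the TCP and whose axes are the flange's). Camera axes: x right, y down, z forward; pixel columns grow to the right and rows downward; lengths in mm; the calibration is good to about 2 mm. A picture is of the moment at which its call begins: read the wrist's pose just before it. calibration takes no time and is no camera call.
- ctrl.hand_in(): hands the job in; it is judged then, once.
Trained networks look in the newest picture that a camera, given by its name, has taken for a name from the list of things; names that differ only in an ending like _2 or _b are one class to them, and where a whole thing is asked for, a point or a joint stands for the part that bears it (a point fixed in the world has none). Each returns a list of dicts, best first, with "score" (0 to 1); they miss things now and then, are a little off and sometimes report something else, mostly with a low value. They report only what shows in the picture. A call takes as long as a camera call. They do not tell look-alikes from the thing itself.
- ctrl.find_in(camera, name): "bbox" ([left, top, right, bottom] in pixels, round what is visible of it).
- ctrl.spot_point(camera, name): "point" ([column, row] in pixels: a listed point, or the origin of a listed thing).
The state is a dict: "t": time; "joints": joint angles; "qd": joint speeds; "tau": joint torques, N m; "tcp_pos": TCP position; "tcp_rot": TCP orientation; "contact_force": force on the tool from outside, world axes, zero at the start; "moment": the same for the moment, N m; "width": finger opening in mm; "gripper_force": force on a finger pad.
Only numpy, scipy, OpenCV 4.12 (cv2) and the standard library are available. Lean on these libraries where they do the work, as an engineer would, in place of code of your own. Each camera call takes 0.05 s, during which the arm holds its last target. There are 200 camera calls.

### The job

Find out what the clay vase weighs: with empty, closed fingers press the bare weight pan down until the beam is level (pointer between the two marks) and hold it there a moment to feel how much is missing, then let go and stand the right ones of the three weights upright on that pan so that the beam rests level by itself. Never let the weight pan sink to its lower stop, and leave the vase on its pan, the weights you do not need standing on the table and everything else in its place.

Things in the scene. Friction and masses are not known exactly. Their poses are not given: they have to be found in the camera images.
- beam (a joint): the balance's beam, rad: 0 = weight pan all the way up (as at the start, the vase being heavier), 0.09 = level (pointer mid-way between the dial's two black marks; it is between them from 0.055 to 0.125), 0.18 = weight pan down on its stop. A spring centres the beam: each 0.01 rad off level takes 0.235 N (24 g) of difference between the pans, so over about 215 g it lies on a stop
- balance: the balance, fixed: grey base 130 by 440 by 45 mm; origin at its underside's centre, y along the beam towards the vase, z up. Over the middle stands a white dial, 70 mm wide along y, its top 210 mm above the table. Both pans stay horizontal and move only up and down, opposite to one another, wherever the load stands. Oil-damped: no bounce, about 1 s to come to rest; read forces only when still
- weightpan: the weight pan, the empty one, 170 mm from the dial along the balance's -y: a flat bare aluminium tray 180 (x) by 165 mm (y) with a rim 5 mm high. Origin: centre of its upper face, about 115 mm above the table at the start, 100 mm when level (1.7 mm per 0.01 rad of the beam). Axes parallel to the balance's
- vasepan: the vase's pan, the same tray, 340 mm from the weight pan along y; origin: centre of its upper face, about 85 mm above the table at the start, 100 mm when level
- vase_center (a point): centre (half-way up) of the clay vase, 145 mm high, 104 mm across, standing on its pan; its weight is unknown, between 220 and 880 g
- weight125_center (a point): centre (half-way up) of the 125 g weight: a plain aluminium cylinder 33 mm across and 39 mm high with a round handle 22 mm across and 34 mm long standing on it, 73 mm high in all; z up. The three weights are alike but for size and stand upright on the table, in any of four places, at the start
- weight250_center (a point): centre (half-way up) of the 250 g weight: a plain aluminium cylinder 48 mm across and 44 mm high with a round handle 22 mm across and 34 mm long standing on it, 78 mm high in all; z up. The three weights are alike but for size and stand upright on the table, in any of four places, at the start
- weight500_center (a point): centre (half-way up) of the 500 g weight: a plain aluminium cylinder 64 mm across and 54 mm high with a round handle 22 mm across and 34 mm long standing on it, 88 mm high in all; z up. The three weights are alike but for size and stand upright on the table, in any of four places, at the start
- cup: a clay cup, 70 mm high, standing in the fourth place among the weights, a bystander; origin at its underside
- bowl: a clay bowl 110 mm across, a bystander; origin at its underside
- goblet: a clay goblet 90 mm high, a bystander; origin at its underside
- brush: a brush lying on the table, a bystander
- spatula: a wooden-handled spatula lying on the table, a bystander
- kiln_block: a fired clay brick, 110 by 55 by 30 mm, a bystander; origin at its underside
- lidded_jar: a clay jar 96 mm high, a bystander; origin at its underside
Mind the look-alikes: they are no part of the job. Leave any purple or yellow look-alike of the part that bears weight500_center alone.

How it is judged (in metres and radians):
On the way:
1. the fingers press the bare weight pan level and hold it there for 0.3 s (value of joint beam between 0.055 and 0.125 rad and contact force between the fingers and weightpan above 0.8 N and not (x of weight125_center in the frame of weightpan between -0.085 and 0.085 m and y of weight125_center in the frame of weightpan between -0.08 and 0.08 m and z of weight125_center in the frame of weightpan between 0.0305 and 0.0425 m) and not (x of weight250_center in the frame of weightpan between -0.085 and 0.085 m and y of weight250_center in the frame of weightpan between -0.08 and 0.08 m and z of weight250_center in the frame of weightpan between 0.033 and 0.045 m) and not (x of weight500_center in the frame of weightpan between -0.085 and 0.085 m and y of weight500_center in the frame of weightpan between -0.08 and 0.08 m and z of weight500_center in the frame of weightpan between 0.038 and 0.05 m)), for 0.3 s.
At the end, for the whole second after the job is handed in: The beam rests between 0.055 and 0.125 rad (pointer between the marks) and still; the vase stands on its pan within 50 mm of the middle; each weight stands upright (within 0.15 rad), either flat on the weight pan (within 85 mm of its middle along x and 80 mm along y) or on the table (value of joint beam between 0.055 and 0.125 rad and velocity of joint beam between -0.01 and 0.01 rad/s and horizontal distance between vase_center and vasepan below 0.05 m and z of vase_center in the frame of vasepan between 0.064 and 0.081 m and angle between each of vase_center, weight125_center, weight250_center, weight500_center's own z axis and vertical below 0.15 rad and ((x of weight125_center in the frame of weightpan between -0.085 and 0.085 m and y of weight125_center in the frame of weightpan between -0.08 and 0.08 m and z of weight125_center in the frame of weightpan between 0.0305 and 0.0425 m) or height (world z) of weight125_center below 0.0445 m) and ((x of weight250_center in the frame of weightpan between -0.085 and 0.085 m and y of weight250_center in the frame of weightpan between -0.08 and 0.08 m and z of weight250_center in the frame of weightpan between 0.033 and 0.045 m) or height (world z) of weight250_center below 0.047 m) and ((x of weight500_center in the frame of weightpan between -0.085 and 0.085 m and y of weight500_center in the frame of weightpan between -0.08 and 0.08 m and z of weight500_center in the frame of weightpan between 0.038 and 0.05 m) or height (world z) of weight500_center below 0.052 m)); the robot touches nothing.
It fails at once if the weight pan sinks to its lower stop (value of joint beam above 0.168 rad).
It fails at once if the vase is shifted, lifted off its pan or tipped (distance of vase_center from where it was at the start of the episode above 0.055 m or angle between vase_center's own z axis and vertical above 0.3 rad).
It fails at once if a bystander is moved more than 30 mm (distance of any of cup, bowl, goblet, brush, spatula, kiln_block, lidded_jar from where it was at the start of the episode above 0.03 m).
It also fails if it takes over 72 s, if anything falls off the work surface, if the arm or the gripper's body presses on something with over 40 N, if the wrist force passes 120 N, or if a joint passes its speed limit or range.

## Working session

There is one attempt and no reset: what is moved stays moved. The work goes in short steps, Python scripts to look and compute and a shell command to move; the robot and the scene stay as the last step left them, time stands still between calls to the robot, and variables do not carry over. Pictures are saved under pics/ and viewed, at most 10 in all, crops included, and the job is handed in when it is done.

```bash
mkdir -p pics
cat > h.py <<'E'
import numpy as np, cv2
from bench import ctrl
def W(cam,uv,d=None,z=None):
    c=ctrl.calibration(cam); K=np.array(c["K"]);D=np.array(c["D"]);T=np.array(c["world_from_camera"])
    r=np.append(cv2.undistortPoints(np.array([[uv]],float),K,D)[0,0],1)
    if z is not None:
        v=T[:3,:3]@r; return T[:3,3]+v*(z-T[2,3])/v[2]
    return T[:3,:3]@(r*d)+T[:3,3]
def cloud(cam,dep):
    c=ctrl.calibration(cam); K=np.array(c["K"]);D=np.array(c["D"]);T=np.array(c["world_from_camera"])
    h,w=dep.shape; u,v=np.meshgrid(np.arange(w),np.arange(h))
    r=cv2.undistortPoints(np.stack([u,v],-1).reshape(-1,1,2).astype(float),K,D)[:,0]
    P=np.c_[r,np.ones(len(r))]*dep.reshape(-1,1)
    return (P@T[:3,:3].T+T[:3,3]).reshape(h,w,3)
E
python3 - <<'E'
from h import *
for cam in("top","scene"):
    p,d=ctrl.camera(cam); cv2.imwrite(f"pics/{cam}1.png",p); np.save(cam+".npy",d)
    C=cloud(cam,d)
    for n in["weight125_center","weight250_center","weight500_center","weightpan","vasepan","vase_center","balance","cup"]:
        for f in ctrl.spot_point(cam,n)[:3]:
            u,v=[int(round(x)) for x in f["point"]]
            print(cam,n,round(f["score"],2),u,v,C[min(v,399),min(u,639)].round() )
print(ctrl.sense())
E
```

```text
top weight125_center 0.57 423 192 [ 547. -275.   38.]
top weight250_center 0.53 476 194 [ 538. -427.   63.]
top weight500_center 0.95 397 190 [ 541. -184.   85.]
top weight500_center 0.85 467 293 [ 247. -389.   54.]
top weight500_center 0.74 447 229 [ 430. -331.   75.]
top weightpan 0.68 344 152 [645. -25. 116.]
top weightpan 0.4 229 174 [558. 290. 172.]
top weightpan 0.33 327 240 [396.  18.  21.]
top vasepan 0.85 228 170 [567. 291. 182.]
top vasepan 0.66 475 189 [ 558. -432.   45.]
top vase_center 0.57 217 160 [580. 310. 229.]
top balance 0.59 286 168 [602. 144.  84.]
top cup 0.74 400 232 [ 425. -207.   10.]
scene weight125_center 0.72 271 297 [ 567. -271.   59.]
scene weight250_center 0.82 226 343 [ 552. -433.   78.]
scene weight500_center 0.89 281 274 [ 547. -198.   52.]
scene weight500_center 0.87 157 277 [ 264. -400.   63.]
scene weight500_center 0.84 220 293 [ 441. -338.   56.]
scene weightpan 0.65 346 236 [656. -22. 120.]
scene vasepan 0.79 374 166 [587. 288.  90.]
scene vasepan 0.74 318 346 [ 743. -303.   33.]
scene vase_center 0.83 384 147 [607. 291. 191.]
scene vase_center 0.18 344 143 [405. 403.   5.]
scene balance 0.86 360 214 [633. 116.  46.]
scene cup 0.85 247 264 [ 447. -229.   59.]
scene cup 0.52 232 345 [ 556. -424.   43.]
{'t': 0.9, 'joints': array([ 1.11928091e+00,  9.10865818e-02,  1.23068703e+00, -3.09024999e-07,
        1.81980618e+00, -5.66995408e-02]), 'qd': array([ 0.00164493,  0.00018431, -0.00076066,  0.00093934, -0.00015919,
        0.00036312]), 'tau': array([-6.11808482e-04, -4.46199024e+01, -4.06506765e+01,  6.98386738e-02,
        1.95519783e-02, -2.80375463e-05]), 'tcp_pos': array([230.79093569, 553.85323135, 197.94658446]), 'tcp_rot': array([3.14157983e+00, 1.02800024e-06, 2.74677670e+00]), 'contact_force': array([-0.11906111,  0.13803564,  0.27731255]), 'moment': array([0.0266817 , 0.02800258, 0.01738057]), 'gripper_force': 0.0, 'width': 87.79848980527461}
```

View pics/top1.png

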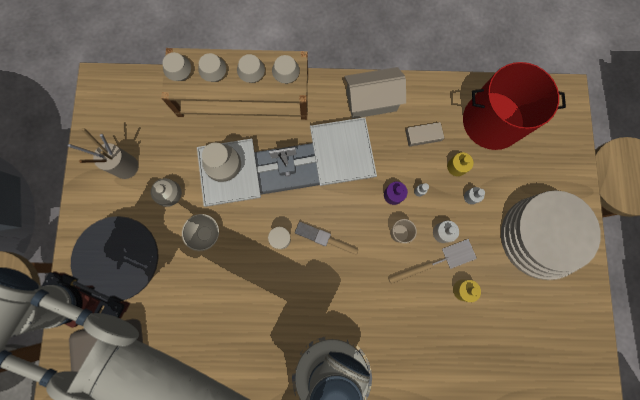

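View pics/scene1.png

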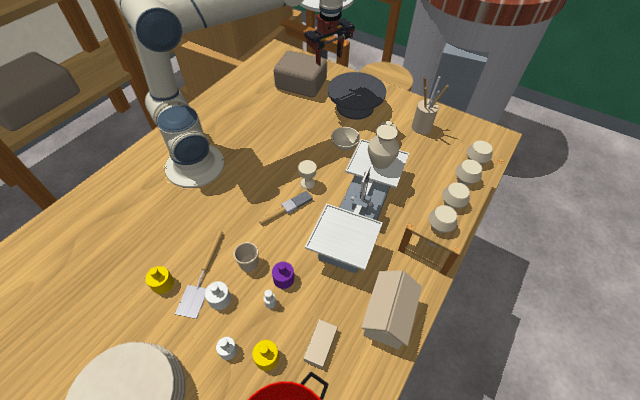

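The top picture shows the pan at (344,152) and the vase at (217,160). The real weights are 125 at (422,188), 250 at (476,194) and 500 (white) at (447,230). The purple one at (397,190) and the yellow ones at (460,162) and (468,291) are look-alikes. Next I'll measure from the point clouds.

Run:
```python
from h import *
C={c:cloud(c,np.load(c+".npy")) for c in("top","scene")}
for c in C:
    P=C[c].reshape(-1,3); print(c,"table z",np.median(P[(abs(P[:,0]-400)<40)&(abs(P[:,1]+100)<30)][:,2]).round(1))
    for n,x,y,h in(("125",550,-272,73),("250",547,-430,78),("500",436,-334,88),("purple",545,-190,88),("cup",430,-215,70)):
        m=(np.hypot(P[:,0]-x,P[:,1]-y)<40)
        q=P[m&(P[:,2]>h-12)&(P[:,2]<h+10)]; b=P[m&(P[:,2]>12)&(P[:,2]<h-36)]
        f=lambda q:((q[:,:2].min(0)+q[:,:2].max(0))/2).round() if len(q) else None
        print(c,n,"top",f(q),len(q),(np.percentile(q[:,2],90).round() if len(q) else 0),"all",f(P[m&(P[:,2]>12)]),np.ptp(P[m&(P[:,2]>12)][:,:2],axis=0).round())
    q=P[(abs(P[:,0]-650)<140)&(abs(P[:,1]+25)<130)&(P[:,2]>105)&(P[:,2]<126)]
    print(c,"pan",cv2.minAreaRect(q[:,:2].astype(np.float32)),np.median(q[:,2]))
    q=P[(abs(P[:,0]-590)<140)&(abs(P[:,1]-300)<130)&(P[:,2]>78)&(P[:,2]<95)]
    print(c,"vpan",cv2.minAreaRect(q[:,:2].astype(np.float32)),np.median(q[:,2]))
```

```text
top table z 0.1
top 125 top [ 557. -271.] 49 75.0 all [ 556. -271.] [31. 32.]
top 250 top [ 541. -434.] 51 80.0 all [ 542. -436.] [46. 49.]
top 500 top [ 428. -340.] 51 91.0 all [ 428. -340.] [63. 62.]
top purple top [ 544. -189.] 49 91.0 all [ 544. -190.] [64. 63.]
top cup top [ 424. -209.] 102 72.0 all [ 424. -209.] [68. 66.]
top pan ((682.4052734375, -8.872268676757812), (254.1427764892578, 177.50962829589844), 11.161234855651855) 115.50115645561573
top vpan ((592.8436889648438, 281.2193603515625), (181.259765625, 229.87974548339844), 10.380603790283203) 84.95187171657096
scene table z 0.8
scene 125 top [ 558. -270.] 60 76.0 all [ 558. -269.] [32. 32.]
scene 250 top [ 543. -436.] 71 80.0 all [ 543. -436.] [46. 47.]
scene 500 top [ 427. -341.] 61 90.0 all [ 429. -341.] [64. 64.]
scene purple top [ 545. -189.] 57 90.0 all [ 545. -189.] [65. 63.]
scene cup top [ 426. -207.] 113 72.0 all [ 426. -207.] [68. 64.]
scene pan ((682.2694702148438, -13.238700866699219), (247.83096313476562, 168.7910614013672), 10.31039810180664) 116.1275887048505
scene vpan ((591.8154907226562, 282.70263671875), (180.62368774414062, 235.45657348632812), 10.502269744873047) 86.04439369798087
```

Run:
```python
from h import *
for c in("top","scene"):
    C=cloud(c,np.load(c+".npy")); m=((C[...,2]>108)&(C[...,2]<126)&(abs(C[...,0]-650)<140)&(abs(C[...,1]+25)<130)).astype(np.uint8)
    m=cv2.morphologyEx(m,cv2.MORPH_OPEN,np.ones((3,3)))
    n,l,s,_=cv2.connectedComponentsWithStats(m,connectivity=4); k=1+np.argmax(s[1:,4]); q=C[l==k]
    print(c,s[k],cv2.minAreaRect(q[:,:2].astype(np.float32)),np.median(q[:,2]))
for uv in((311,125),(365,118),(376,178),(323,185)): print(W("top",uv,z=118).round())
P=C.reshape(-1,3); q=P[(abs(P[:,0]-612)<50)&(abs(P[:,1]-140)<55)&(P[:,2]>150)]; print("dial",q[:,:2].mean(0),q[:,2].max())
```

```text
top [ 310  118   67   67 3427] ((648.7857055664062, -21.683067321777344), (181.81069946289062, 165.76258850097656), 10.400351524353027) 115.50091239555627
scene [ 306  204   76   66 3109] ((648.5220947265625, -19.410202026367188), (179.30589294433594, 168.82749938964844), 10.427660942077637) 116.12751529450077
[724.  72. 118.]
[749. -87. 118.]
[ 568. -117.  118.]
[545.  34. 118.]
dial [620.12510006 142.00596802] 213.1801812509285
```

```bash
python3 -m inch '[[0,0,0.06,0,0,0,1],[0,0,0.12,0,0,0,1],[0.419,-0.574,0.12,0,0,0,1],[0.419,-0.574,0.12,0,0,0,1],[0.419,-0.574,0.12,0,0,0,1],[0.419,-0.574,0.12,0,0,0,1],[0.419,-0.574,0.12,0,0,0,1],[0.419,-0.574,0.12,0,0,0,1],[0.419,-0.574,0.12,0,0,0,1],[0.419,-0.574,0.12,0,0,0,1]]' 20
```

```text
t: 2.15
tcp_pos: [526.5, 148.2, 318.2]
tcp_rot: [3.141, 0.0, 2.747]
contact_force: [1.0, 1.0, -0.2]
width: 0.6
gripper_force: 0.0
```

Run:
```python
from h import *
s=ctrl.sense(); print(s["tcp_pos"],s["joints"],s["width"])
print((np.array([650,-20,135])-s["tcp_pos"]).round())
```

```text
[526.46009373 148.16153592 318.17819598] [ 2.12026857e-01  6.74699044e-03  1.10163239e+00  1.62610716e-04
  2.03250926e+00 -9.63901282e-01] 0.6038847242294524
[ 124. -168. -183.]
```

```bash
python3 -m inch '[[0.122,-0.168,0,0,0,0,1],[0.122,-0.168,0,0,0,0,1],[0.122,-0.168,0,0,0,0,1],[0.122,-0.168,0,0,0,0,1],[0.122,-0.168,-0.06,0,0,0,1],[0.122,-0.168,-0.12,0,0,0,1],[0.122,-0.168,-0.18,0,0,0,1],[0.122,-0.168,-0.19,0,0,0,1],[0.122,-0.168,-0.19,0,0,0,1],[0.122,-0.168,-0.19,0,0,0,1]]'
```

```text
t: 3.4
tcp_pos: [649.4, -18.1, 132.4]
tcp_rot: [3.14, 0.006, 2.747]
contact_force: [1.0, 0.2, 1.1]
width: 0.8
gripper_force: 0.0
```

```bash
python3 -m inch '[[0,0,-0.008,0,0,0,1],[0,0,-0.008,0,0,0,1],[0,0,-0.008,0,0,0,1],[0,0,-0.008,0,0,0,1]]'
```

```text
t: 3.9
tcp_pos: [647.6, -18.0, 120.1]
tcp_rot: [3.142, 0.0, 2.747]
contact_force: [-0.8, -0.6, -0.0]
width: 0.4
gripper_force: 0.0
```

```bash
python3 -m inch '[[0,0,-0.002,0,0,0,1],[0,0,-0.004,0,0,0,1],[0,0,-0.006,0,0,0,1],[0,0,-0.006,0,0,0,1],[0,0,-0.006,0,0,0,1]]'
```

```text
t: 4.53
tcp_pos: [647.6, -18.0, 113.9]
tcp_rot: [3.142, 0.0, 2.747]
contact_force: [0.6, -0.4, 0.5]
width: 0.6
gripper_force: 0.0
```

```bash
python3 -m inch '[[0,0,-0.001,0,0,0,1],[0,0,-0.002,0,0,0,1],[0,0,-0.003,0,0,0,1],[0,0,-0.003,0,0,0,1],[0,0,-0.003,0,0,0,1],[0,0,-0.003,0,0,0,1]]'
python3 - <<'E'
from h import *
p,d=ctrl.camera("scene"); cv2.imwrite("pics/s2.png",cv2.resize(p[130:290,260:460],(800,640))[:600])
C=cloud("scene",d);m=(abs(C[...,0]-600)<40)&(abs(C[...,1]+60)<30);print(np.median(C[m][:,2]))
E
```

```text
t: 5.28
tcp_pos: [647.6, -18.0, 111.0]
tcp_rot: [-3.142, 0.0, 2.747]
contact_force: [0.5, -0.4, 0.3]
width: 0.6
gripper_force: 0.0
267.43898463333346
```

View pics/s2.png

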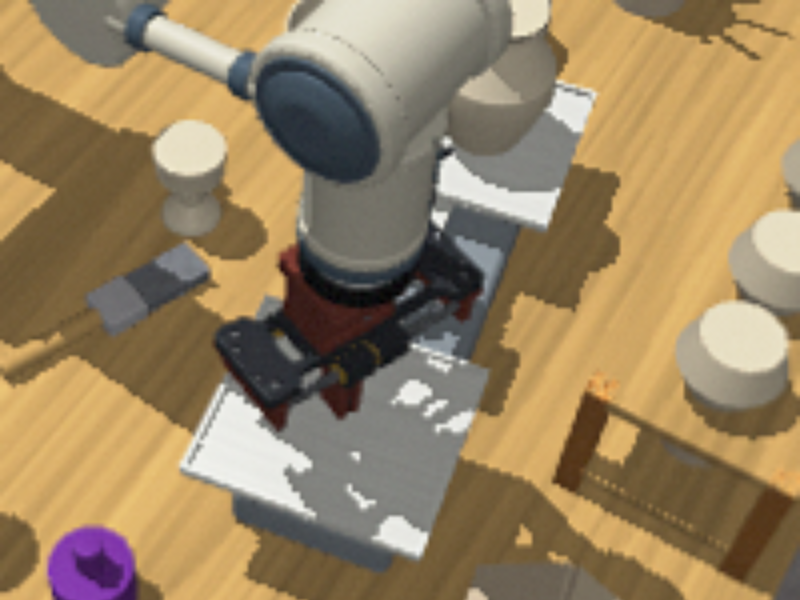

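The picture shows the shut fingertips at (345,415) in the crop, just above the pan. I'll keep going down until they touch.

```bash
python3 -m inch '[[0,0,-0.001,0,0,0,1],[0,0,-0.002,0,0,0,1],[0,0,-0.003,0,0,0,1],[0,0,-0.004,0,0,0,1],[0,0,-0.004,0,0,0,1],[0,0,-0.004,0,0,0,1],[0,0,-0.004,0,0,0,1]]'
python3 - <<'E'
from h import *
p,d=ctrl.camera("scene")
C=cloud("scene",d);m=(abs(C[...,0]-590)<40)&(abs(C[...,1]+70)<30)&(abs(C[...,2]-105)<25);print(np.median(C[m][:,2]),m.sum())
E
```

```text
t: 6.2
tcp_pos: [647.6, -18.0, 107.0]
tcp_rot: [3.142, 0.0, 2.747]
contact_force: [-0.1, -0.5, 0.1]
width: 0.6
gripper_force: 0.0
116.29771861542145 381
```

```bash
python3 -m inch '[[0,0,-0.001,0,0,0,1],[0,0,-0.002,0,0,0,1],[0,0,-0.003,0,0,0,1],[0,0,-0.004,0,0,0,1],[0,0,-0.004,0,0,0,1],[0,0,-0.004,0,0,0,1],[0,0,-0.004,0,0,0,1]]'
python3 - <<'E'
from h import *
p,d=ctrl.camera("scene"); cv2.imwrite("pics/s3.png",cv2.resize(p[190:270,300:400],(800,640),interpolation=0)[:600])
C=cloud("scene",d);m=(abs(C[...,0]-590)<40)&(abs(C[...,1]+70)<30)&(abs(C[...,2]-105)<25);print(np.median(C[m][:,2]),m.sum())
np.save("s3.npy",C)
E
```

```text
t: 7.12
tcp_pos: [647.6, -18.0, 103.0]
tcp_rot: [3.142, 0.0, 2.747]
contact_force: [-0.2, -0.3, 0.2]
width: 0.6
gripper_force: 0.0
116.09365824903318 364
```

View pics/s3.png

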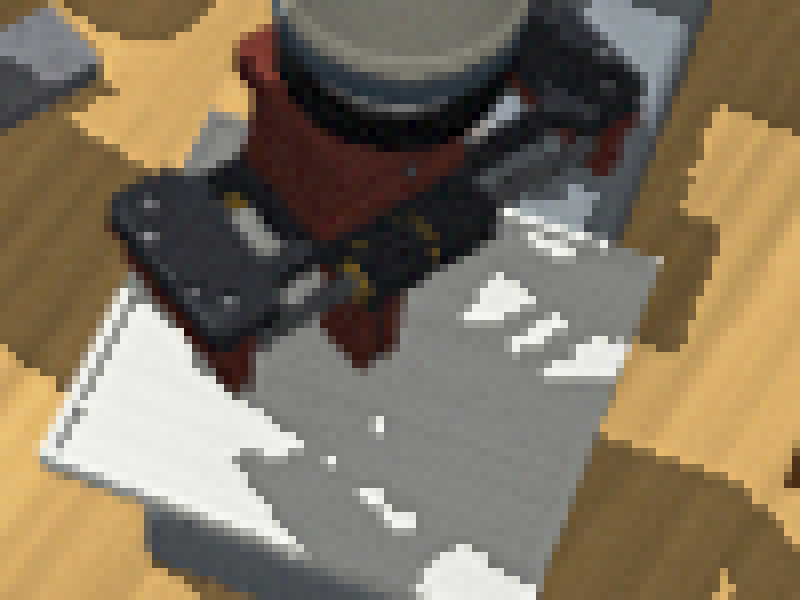

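Run:
```python
from h import *
C=np.load("s3.npy")
for uv in((345,234),(345,231),(345,228),(345,240),(329,237),(329,235)): print(uv,C[uv[1],uv[0]].round(1))
c=ctrl.calibration("scene");T=np.linalg.inv(np.array(c["world_from_camera"]))
for z in(100,107,116,125,135):
    print(z,cv2.projectPoints((T[:3,:3]@np.array([648,-18,z])+T[:3,3]).reshape(1,3),np.zeros(3),np.zeros(3),np.array(c["K"]),np.array(c["D"]))[0].ravel())
s=ctrl.sense(); print(s["contact_force"],s["tau"],s["joints"])
```

```text
(345, 234) [654.7 -28.2 138. ]
(345, 231) [654.  -29.1 154.7]
(345, 228) [653.1 -29.6 170.4]
(345, 240) [659.5 -33.6 116.7]
(329, 237) [ 644.8 -103.1  216.7]
(329, 235) [ 645.8 -105.5  230.8]
100 [343.95721136 237.20291123]
107 [344.1094707  235.97013729]
116 [344.30752732 234.36675943]
125 [344.50821351 232.74231933]
135 [344.73434712 230.91216881]
[ 0.6449947  -0.66588679  0.06211033] [-5.08932953e-04 -5.01476812e+01 -4.05843258e+01  8.12360784e-03
  7.43559329e-02 -3.21290361e-05] [-8.02955241e-02  2.21268733e-01  1.25489909e+00 -2.15132062e-05
  1.66531994e+00 -1.25630786e+00]
```

```bash
for i in 1 2 3 4; do python3 -m inch '[[0,0,-0.0015,0,0,0,1],[0,0,-0.003,0,0,0,1],[0,0,-0.003,0,0,0,1]]' | egrep 'pos|force|t:' | tr '\n' ' ';echo; done
```

```text
t: 7.55 tcp_pos: [647.4, -18.0, 99.6] tcp_rot: [-3.141, -0.001, 2.747] contact_force: [-0.7, -0.1, 0.7] gripper_force: 0.0 
t: 7.92 tcp_pos: [647.5, -18.0, 96.7] tcp_rot: [-3.141, -0.0, 2.747] contact_force: [1.0, -1.2, 0.2] gripper_force: 0.0 
t: 8.3 tcp_pos: [647.5, -18.0, 93.7] tcp_rot: [-3.141, -0.0, 2.747] contact_force: [0.8, 0.2, 0.0] gripper_force: 0.0 
t: 8.68 tcp_pos: [647.6, -18.0, 91.1] tcp_rot: [3.142, 0.0, 2.747] contact_force: [-0.2, 0.1, -0.6] gripper_force: 0.0
```

Run:
```python
from h import *
p,d=ctrl.camera("scene"); cv2.imwrite("pics/s4.png",cv2.resize(p[190:270,300:400],(800,640),interpolation=0)[:600])
C=cloud("scene",d);m=(abs(C[...,0]-590)<40)&(abs(C[...,1]+70)<30)&(abs(C[...,2]-105)<25);print(np.median(C[m][:,2]),m.sum())
for v in range(226,246,1): print(v,C[v,343].round(),C[v,346].round(),C[v,349].round(), p[v,346])
p,d=ctrl.camera("wrist"); cv2.imwrite("pics/w4.png",p)
```

```text
116.17100205158317 329
226 [657. -52. 213.] [666. -52. 221.] [671. -45. 217.] [34 30 28]
227 [659. -55. 214.] [667. -54. 220.] [672. -46. 212.] [22 14 14]
228 [660. -57. 213.] [668. -55. 217.] [672. -45. 207.] [20 17 13]
229 [661. -59. 210.] [668. -54. 210.] [660. -17. 154.] [26 19 14]
230 [647. -29. 154.] [668. -53. 204.] [660. -17. 149.] [31 25 18]
231 [648. -29. 148.] [655. -25. 151.] [660. -14. 140.] [29 27 56]
232 [648. -28. 143.] [657. -28. 151.] [660. -15. 136.] [24 29 58]
233 [648. -27. 136.] [657. -28. 145.] [661. -15. 131.] [22 23 55]
234 [648. -28. 132.] [657. -26. 137.] [661. -14. 124.] [26 27 50]
235 [650. -30. 130.] [657. -25. 130.] [ 890. -546. 1058.] [19 22 45]
236 [649. -28. 122.] [656. -23. 121.] [662. -15. 116.] [31 34 53]
237 [650. -28. 116.] [657. -24. 118.] [663. -17. 113.] [102 106 111]
238 [652. -32. 118.] [658. -25. 115.] [666. -22. 118.] [130 133 132]
239 [652. -33. 115.] [661. -30. 118.] [667. -23. 115.] [127 133 132]
240 [654. -36. 115.] [662. -32. 116.] [669. -27. 117.] [127 132 131]
241 [656. -38. 113.] [663. -34. 115.] [671. -30. 117.] [120 123 123]
242 [659. -44. 120.] [665. -37. 116.] [672. -33. 116.] [223 229 228]
243 [660. -46. 118.] [667. -40. 116.] [675. -37. 119.] [147 152 152]
244 [661. -47. 115.] [668. -41. 113.] [675. -37. 113.] [124 129 129]
245 [663. -51. 116.] [670. -46. 117.] [677. -41. 116.] [125 129 130]
```

View pics/w4.png

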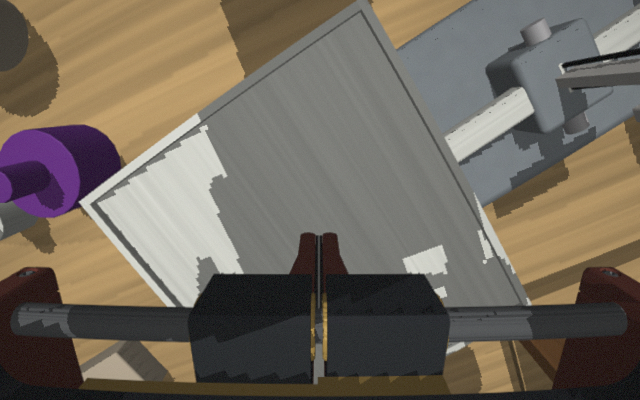

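The wrist picture shows the shut fingertips at (320,235) over the bare pan. The depth cloud puts the tips at z ≈ 117–120 while the TCP reads 91, so the reported height is about 27 mm too low. I'll carry on to contact.

```bash
for i in 1 2 3; do python3 -m inch '[[0,0,-0.001,0,0,0,1],[0,0,-0.002,0,0,0,1],[0,0,-0.002,0,0,0,1],[0,0,-0.002,0,0,0,1]]' | egrep 'pos|ct_force|t:' | tr '\n' ' ';echo; done
```

```text
t: 9.28 tcp_pos: [647.6, -18.0, 89.0] tcp_rot: [3.142, 0.0, 2.747] contact_force: [0.0, -0.3, 2.8] 
t: 9.78 tcp_pos: [647.6, -18.0, 86.9] tcp_rot: [3.142, 0.0, 2.747] contact_force: [-0.7, 0.7, 3.0] 
t: 10.28 tcp_pos: [647.6, -18.0, 84.9] tcp_rot: [3.142, 0.0, 2.747] contact_force: [-0.1, 0.4, 1.9]
```

```bash
python3 -m inch '[[0,0,-0.003,0,0,0,1],[0,0,-0.006,0,0,0,1],[0,0,-0.009,0,0,0,1],[0,0,-0.010,0,0,0,1],[0,0,-0.010,0,0,0,1],[0,0,-0.010,0,0,0,1],[0,0,-0.010,0,0,0,1],[0,0,-0.010,0,0,0,1],[0,0,-0.010,0,0,0,1],[0,0,-0.010,0,0,0,1]]'; for i in 1 2 3 4 5 6; do python3 -m inch '[[0,0,0,0,0,0,1]]' | egrep 'ct_force'; done
python3 - <<'E'
from h import *
p,d=ctrl.camera("scene")
C=cloud("scene",d);m=(abs(C[...,0]-590)<40)&(abs(C[...,1]+70)<30)&(abs(C[...,2]-105)<25);print(np.median(C[m][:,2]),m.sum())
m=(abs(C[...,0]-640)<40)&(abs(C[...,1]-260)<50)&(abs(C[...,2]-93)<16);print("vpan",np.median(C[m][:,2]),m.sum())
E
```

```text
t: 11.52
tcp_pos: [647.6, -18.0, 75.0]
tcp_rot: [3.142, 0.0, 2.747]
contact_force: [-0.8, 0.2, 4.6]
width: 0.4
gripper_force: 2.0
contact_force: [0.5, -0.4, 4.5]
contact_force: [-0.3, -0.5, 3.7]
contact_force: [-1.2, -0.0, 4.0]
contact_force: [-0.5, 0.5, 3.6]
contact_force: [-0.1, -0.1, 4.2]
contact_force: [0.8, -0.1, 3.8]
100.12203759507298 326
vpan 101.62507633772009 392
```

Level force is about 4.05 − 0.2 ≈ 3.85 N, or roughly 390 g, so the choice is 250 + 125. The scene cloud agrees, with the pan at z = 100. Next I'll let go and check the room around the 250.

```bash
python3 -m inch '[[0,0,0.02,0,0,0,1],[0,0,0.06,0,0,0,1],[0,0,0.12,0,0,0,0.0],[0,0,0.15,0,0,0,0.0],[-0.106,-0.417,0.13,0,0,0,0],[-0.106,-0.417,0.13,0,0,0,0],[-0.106,-0.417,0.13,0,0,0,0],[-0.106,-0.417,0.13,0,0,0,0],[-0.106,-0.417,0.13,0,0,0,0],[-0.106,-0.417,0.13,0,0,0,0]]' 30
python3 - <<'E'
from h import *
C=cloud("top",np.load("top.npy"));P=C.reshape(-1,3)
q=P[(np.hypot(P[:,0]-542,P[:,1]+435)<230)&(P[:,2]>100)&(P[:,1]<-300)]
v=q[:,:2]-[542,-435]; r=np.hypot(*v.T); 
i=np.argsort(r)[:5]; print(q[i].round(),q[:,2].max())
a=v@[0.385,0.923]; b=v@[0.923,-0.385]; m=abs(a)<100; print("perp min",b[m&(b>0)].min() if (m&(b>0)).any() else None, abs(b[m&(b<0)]).min() if (m&(b<0)).any() else None)
E
```

```text
t: 13.58
tcp_pos: [554.4, -382.8, 208.2]
tcp_rot: [3.142, 0.0, 2.747]
contact_force: [1.1, -0.5, 0.1]
width: 43.9
gripper_force: 0.0
[[ 463. -558.  101.]
 [ 699. -499.  168.]
 [ 702. -491.  127.]
 [ 700. -498.  142.]
 [ 703. -488.  156.]] 195.0086984525601
perp min 168.84984373297723 None
```

```bash
python3 -m inch '[[-0.012,-0.053,0,0,0,0,0],[-0.012,-0.053,-0.06,0,0,0,0],[-0.012,-0.053,-0.12,0,0,0,0],[-0.012,-0.053,-0.13,0,0,0,0],[-0.012,-0.053,-0.13,0,0,0,0],[-0.012,-0.053,-0.13,0,0,0,0]]'
python3 - <<'E'
from h import *
s=ctrl.sense(); p,d=ctrl.camera("wrist"); cv2.imwrite("pics/w5.png",p)
from scipy.spatial.transform import Rotation as R
c=ctrl.calibration("wrist");K=np.array(c["K"]);D=np.array(c["D"]);T=np.array(c["tool_from_camera"]); print(T.round(2))
h,w=d.shape;u,v=np.meshgrid(np.arange(w),np.arange(h))
r=cv2.undistortPoints(np.stack([u,v],-1).reshape(-1,1,2).astype(float),K,D)[:,0]
P=np.c_[r,np.ones(len(r))]*d.reshape(-1,1); t=P@T[:3,:3].T+T[:3,3]; t=t.reshape(h,w,3)
np.save("w5.npy",t)
g=t@R.from_euler("xyz",s["tcp_rot"]).as_matrix().T+s["tcp_pos"]
print("table z",np.median(g[20:60,200:400,2]))
cam=R.from_euler("xyz",s["tcp_rot"]).as_matrix()@T[:3,3]+s["tcp_pos"];print(cam)
E
```

```text
t: 14.32
tcp_pos: [544.9, -435.1, 82.2]
tcp_rot: [-3.14, 0.006, 2.747]
contact_force: [0.5, 0.1, 0.1]
width: 43.9
gripper_force: 0.0
[[-0.0000e+00 -9.6000e-01 -2.7000e-01  7.4260e+01]
 [ 1.0000e+00 -0.0000e+00 -0.0000e+00 -5.0000e-02]
 [ 0.0000e+00 -2.7000e-01  9.6000e-01 -1.8721e+02]
 [ 0.0000e+00  0.0000e+00  0.0000e+00  1.0000e+00]]
table z 0.7255713831864483
[ 475.4437304  -405.83630825  268.93330735]
```

View pics/w5.png

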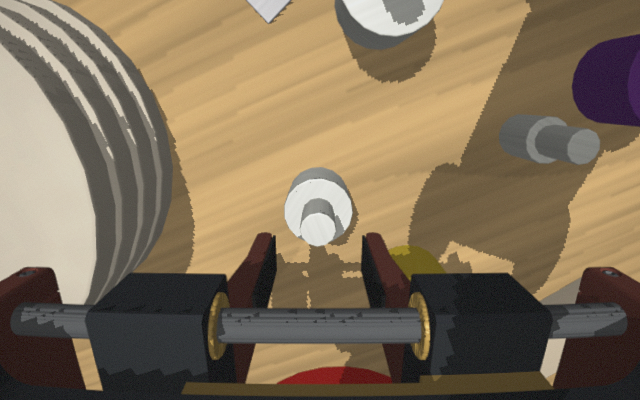

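The picture shows the 250's handle at (318,230), midway between the open fingers at (265,240) and (373,240). I'll check the fore-aft position from depth.

Run:
```python
from h import *
t=np.load("w5.npy"); q=t[222:238,308:328].reshape(-1,3); print("handle top in tool",np.median(q,0))
a=t[150:245,280:360].reshape(-1,3); a=a[(a[:,2]<82.2-12)&(a[:,2]>-30)]; print("weight extents tool",a.min(0),a.max(0))
for sl in((slice(232,255),slice(255,275)),(slice(232,255),slice(362,382))):
    f=t[sl].reshape(-1,3); f=f[f[:,2]<0]; print("finger",len(f),f.min(0).round(),f.max(0).round())
```

```text
handle top in tool [ 2.34097581 -0.711465    3.65155057]
weight extents tool [-18.94681011 -24.10554339   1.74704913] [26.67707602 23.13369113 70.03709497]
finger 426 [   3.  -31. -187.] [ 74.  -0. -24.]
finger 429 [   1.   -0. -187.] [ 74.  31. -24.]
```

```bash
python3 -m inch '[[0,0,-0.03,0,0,0,0],[0,0,-0.05,0,0,0,0],[0,0,-0.052,0,0,0,0],[0,0,-0.052,0,0,0,0],[0,0,-0.052,0,0,0,0]]'
```

```text
t: 15.0
tcp_pos: [543.9, -434.6, 27.1]
tcp_rot: [-3.141, 0.002, 2.747]
contact_force: [-0.4, 0.1, -0.1]
width: 44.1
gripper_force: 0.0
```

Tips are at true z ≈ 53, just above the body at 44. I'll close and lift.

```bash
python3 -m inch '[[0,0,-0.002,0,0,0,1],[0,0,-0.002,0,0,0,1],[0,0,-0.002,0,0,0,1],[0,0,-0.002,0,0,0,1],[0,0,-0.002,0,0,0,1],[0,0,0.02,0,0,0,1],[0,0,0.02,0,0,0,1],[0,0,0.02,0,0,0,1]]' 30
```

```text
t: 16.0
tcp_pos: [543.5, -434.1, 46.0]
tcp_rot: [-3.141, 0.001, 2.747]
contact_force: [0.1, -0.9, -2.9]
width: 21.5
gripper_force: 30.0
```

```bash
python3 -m inch '[[0,0,0.06,0,0,0,1],[0,0,0.12,0,0,0,1],[0,0,0.15,0,0,0,1],[0.1135,0.369,0.15,0,0,0,1],[0.1135,0.369,0.15,0,0,0,1],[0.1135,0.369,0.15,0,0,0,1],[0.1135,0.369,0.15,0,0,0,1],[0.1135,0.369,0.15,0,0,0,1],[0.1135,0.369,0.15,0,0,0,1],[0.1135,0.369,0.15,0,0,0,1]]'
```

```text
t: 17.25
tcp_pos: [657.2, -60.6, 194.6]
tcp_rot: [3.141, -0.002, 2.752]
contact_force: [0.0, -0.1, -2.8]
width: 21.8
gripper_force: 30.0
```

```bash
python3 -m inch '[[0,0,-0.02,0,0,0,1],[0,0,-0.04,0,0,0,1],[0,0,-0.048,0,0,0,1],[0,0,-0.048,0,0,0,1],[0,0,-0.048,0,0,0,1],[0,0,-0.048,0,0,0,1]]' | egrep "pos|ct_f"; for i in 1 2 3; do python3 -m inch '[[0,0,-0.001,0,0,0,1],[0,0,-0.002,0,0,0,1],[0,0,-0.002,0,0,0,1],[0,0,-0.002,0,0,0,1]]' | egrep "pos|ct_f"; done
```

```text
tcp_pos: [657.2, -65.3, 148.7]
contact_force: [-0.1, 0.7, -2.1]
tcp_pos: [656.8, -65.0, 145.5]
contact_force: [0.8, -0.7, -2.3]
tcp_pos: [656.8, -65.1, 143.5]
contact_force: [-0.1, 0.7, -3.5]
tcp_pos: [656.8, -65.1, 141.5]
contact_force: [-1.0, 0.3, -2.8]
```

```bash
for i in 1 2; do python3 -m inch '[[0,0,-0.001,0,0,0,1],[0,0,-0.002,0,0,0,1],[0,0,-0.0025,0,0,0,1],[0,0,-0.0025,0,0,0,1],[0,0,-0.0025,0,0,0,1]]' | egrep "pos|ct_f"; done
```

```text
tcp_pos: [656.8, -65.0, 139.1]
contact_force: [0.5, 0.2, -3.5]
tcp_pos: [656.9, -65.1, 136.6]
contact_force: [0.3, -0.4, -0.5]
```

```bash
python3 -m inch '[[0,0,-0.0012,0,0,0,1],[0,0,-0.0012,0,0,0,1],[0,0,-0.0012,0,0,0,0],[0,0,-0.0012,0,0,0,0],[0,0,-0.0012,0,0,0,0],[0,0,-0.0012,0,0,0,0],[0,0,0.03,0,0,0,0],[0,0,0.06,0,0,0,0],[0,0,0.08,0,0,0,0],[0,0,0.08,0,0,0,0]]'
python3 - <<'E'
from h import *
p,d=ctrl.camera("scene");cv2.imwrite("pics/s6.png",p)
C=cloud("scene",d);m=(abs(C[...,0]-590)<40)&(abs(C[...,1]+70)<30)&(abs(C[...,2]-105)<25);print(np.median(C[m][:,2]),m.sum())
m=(abs(C[...,0]-640)<40)&(abs(C[...,1]-260)<50)&(abs(C[...,2]-93)<16);print("vpan",np.median(C[m][:,2]),m.sum())
E
```

```text
t: 22.0
tcp_pos: [657.6, -65.1, 218.9]
tcp_rot: [3.141, 0.004, 2.747]
contact_force: [-0.3, -0.5, -0.7]
width: 43.7
gripper_force: 0.0
112.00096351357934 391
vpan 90.08361352466903 368
```

View pics/s6.png

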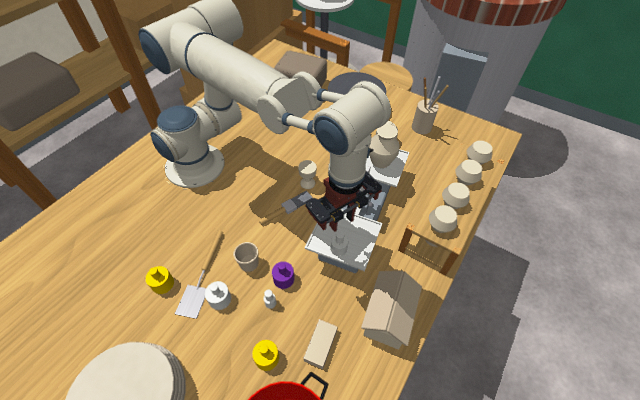

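The 250 stands at (340,245) on the pan, which has dropped about 4 mm (θ ≈ 0.024). That makes the vase about 405 g, so adding the 125 gives level. Next, fetch the 125.

```bash
python3 -m inch '[[-0.0995,-0.206,0,0,0,0,0],[-0.0995,-0.206,0,0,0,0,0],[-0.0995,-0.206,0,0,0,0,0],[-0.0995,-0.206,0,0,0,0,0],[-0.0995,-0.206,-0.06,0,0,0,0],[-0.0995,-0.206,-0.12,0,0,0,0],[-0.0995,-0.206,-0.14,0,0,0,0],[-0.0995,-0.206,-0.14,0,0,0,0],[-0.0995,-0.206,-0.14,0,0,0,0],[-0.0995,-0.206,-0.14,0,0,0,0]]'
python3 - <<'E'
from h import *
s=ctrl.sense(); p,d=ctrl.camera("wrist"); cv2.imwrite("pics/w7.png",p)
c=ctrl.calibration("wrist");K=np.array(c["K"]);D=np.array(c["D"]);T=np.array(c["tool_from_camera"])
h,w=d.shape;u,v=np.meshgrid(np.arange(w),np.arange(h))
r=cv2.undistortPoints(np.stack([u,v],-1).reshape(-1,1,2).astype(float),K,D)[:,0]
P=np.c_[r,np.ones(len(r))]*d.reshape(-1,1); t=P@T[:3,:3].T+T[:3,3]
z=s["tcp_pos"][2]-t[:,2]; m=(z>68)&(z<80)&(np.hypot(t[:,0],t[:,1])<25); print(s["tcp_pos"],m.sum(),t[m].min(0),t[m].max(0),z[m].max())
E
```

```text
t: 23.3
tcp_pos: [558.8, -271.7, 79.7]
tcp_rot: [-3.141, 0.005, 2.747]
contact_force: [-0.0, -0.1, 0.5]
width: 44.1
gripper_force: 0.0
[ 558.76338423 -271.66893632   79.68302224] 993 [-8.3139448  -9.59337713  4.57444305] [13.44851852 11.75672558 11.61087533] 75.10857919278271
```

View pics/w7.png

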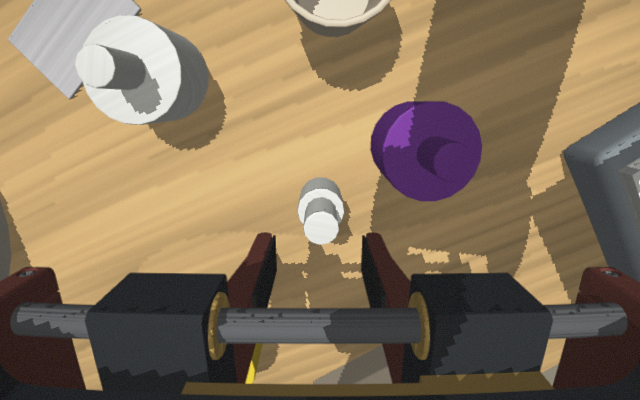

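The 125's handle at (320,230) is centred between the fingers, and the purple one at (430,150) is clear.

```bash
python3 -m inch '[[0,0,-0.03,0,0,0,0],[0,0,-0.05,0,0,0,0],[0,0,-0.058,0,0,0,0],[0,0,-0.058,0,0,0,0],[0,0,-0.058,0,0,0,0]]'|egrep "pos|ct_f|width"; python3 -m inch '[[0,0,0,0,0,0,1],[0,0,0,0,0,0,1],[0,0,0,0,0,0,1],[0,0,0,0,0,0,1]]' 30;  python3 -m inch '[[0,0,0.06,0,0,0,1],[0,0,0.12,0,0,0,1],[0,0,0.16,0,0,0,1],[0,0,0.18,0,0,0,1],[0,0,0.18,0,0,0,1]]'
```

```text
tcp_pos: [557.9, -271.4, 19.7]
contact_force: [-0.5, 0.0, 0.0]
width: 44.0
t: 24.48
tcp_pos: [557.5, -271.1, 18.9]
tcp_rot: [3.142, 0.001, 2.747]
contact_force: [0.8, 0.4, 1.4]
width: 21.6
gripper_force: 30.0
t: 25.1
tcp_pos: [557.9, -271.4, 200.4]
tcp_rot: [-3.141, 0.003, 2.747]
contact_force: [-0.6, 0.0, -2.0]
width: 21.6
gripper_force: 30.0
```

```bash
python3 -m inch '[[0,0,0.04,0,0,0,1],[0.0875,0.271,0.04,0,0,0,1],[0.0875,0.271,0.04,0,0,0,1],[0.0875,0.271,0.04,0,0,0,1],[0.0875,0.271,0.04,0,0,0,1],[0.0875,0.271,0.04,0,0,0,1],[0.0875,0.271,0.04,0,0,0,1],[0.0875,0.271,0.0,0,0,0,1],[0.0875,0.271,-0.04,0,0,0,1],[0.0875,0.271,-0.04,0,0,0,1]]';python3 -m inch '[[0,0,-0.02,0,0,0,1],[0,0,-0.023,0,0,0,1],[0,0,-0.023,0,0,0,1],[0,0,-0.023,0,0,0,1]]'
```

```text
t: 26.35
tcp_pos: [642.0, -1.2, 152.5]
tcp_rot: [-3.138, -0.01, 2.745]
contact_force: [-0.1, 0.1, -1.1]
width: 21.6
gripper_force: 30.0
t: 26.85
tcp_pos: [645.3, -0.1, 136.7]
tcp_rot: [3.141, 0.002, 2.747]
contact_force: [-0.3, -1.0, -1.5]
width: 21.7
gripper_force: 30.0
```

```bash
for i in 1 2 3; do python3 -m inch '[[0,0,-0.0015,0,0,0,1],[0,0,-0.003,0,0,0,1],[0,0,-0.0045,0,0,0,1],[0,0,-0.0045,0,0,0,1],[0,0,-0.0045,0,0,0,1],[0,0,-0.0045,0,0,0,1]]'|egrep "pos|ct_f"; done
```

```text
tcp_pos: [644.8, -0.0, 131.1]
contact_force: [-0.9, -0.6, -0.6]
tcp_pos: [644.8, -0.1, 126.5]
contact_force: [1.0, -0.6, -1.4]
tcp_pos: [644.8, -0.0, 122.1]
contact_force: [-1.3, 0.1, -0.2]
```

```bash
python3 -m inch '[[0,0,0,0,0,0,0],[0,0,0,0,0,0,0],[0,0,0,0,0,0,0],[0,0,0,0,0,0,0],[0,0,0.04,0,0,0,0],[0,0,0.09,0,0,0,0],[0,0,0.14,0,0,0,0],[0,0,0.18,0,0,0,0],[0,0,0.18,0,0,0,0]]'|egrep "pos|ct_f"; python3 -m inch '[[-0.12,-0.1,0,0,0,0,0],[-0.12,-0.1,0,0,0,0,0],[-0.12,-0.1,0,0,0,0,0],[-0.12,-0.1,0,0,0,0,0],[-0.12,-0.1,0,0,0,0,0],[-0.12,-0.1,0,0,0,0,0]]'
python3 - <<'E'
from h import *
p,d=ctrl.camera("scene");cv2.imwrite("pics/s8.png",cv2.resize(p[120:300,240:440],(800,720))[:600])
C=cloud("scene",d);m=(abs(C[...,0]-590)<40)&(abs(C[...,1]+70)<30)&(abs(C[...,2]-105)<25);print(np.median(C[m][:,2]),m.sum())
m=(abs(C[...,0]-640)<40)&(abs(C[...,1]-260)<50)&(abs(C[...,2]-93)<16);print("vpan",np.median(C[m][:,2]),m.sum())
E
```

```text
tcp_pos: [645.6, -0.1, 307.0]
contact_force: [-0.3, 0.3, 0.1]
t: 30.98
tcp_pos: [525.4, -99.3, 301.0]
tcp_rot: [3.142, -0.001, 2.748]
contact_force: [1.2, -0.1, -1.1]
width: 43.8
gripper_force: 0.0
103.1964425312841 385
vpan 98.78862721528373 380
```

View pics/s8.png

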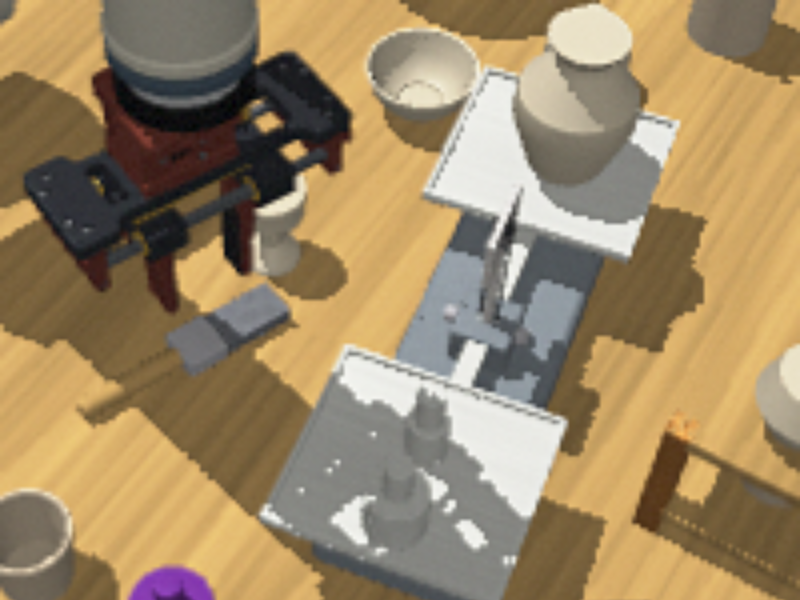

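The picture shows both weights upright on the pan at crop (400,500) and (428,425). The pans are within 4.4 mm of each other, which puts θ at about 0.077, between the marks. The robot is clear, so I'll hand in.

```bash
python3 -m inch '[[0,0,0,0,0,0,0],[0,0,0,0,0,0,0],[0,0,0,0,0,0,0],[0,0,0,0,0,0,0],[0,0,0,0,0,0,0],[0,0,0,0,0,0,0]]' >/dev/null; python3 -c "
from bench import ctrl
print(ctrl.hand_in())"
```

```text
the job is handed in; nothing more can be done
None
```

I handed the job in; no verdict came back. The vase weighs about 400 g, and the 250 g and 125 g weights stand upright on the weight pan with the beam resting level at about 0.077 rad.

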